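# Fit the feed tube on the nut mill

### The job

Pick up the white feed tube, put its plain end over the leaning neck of the red nut mill and push it down along the neck until it is fully home, past the stiff orange seal and against the flange, with the blue band at the top. The neck has been left at an unknown lean, so feel for it; let go of the tube when it is on, and leave the other things on the table where they are.

Things in the scene. Friction and masses are not known exactly. Their poses are not given: they have to be found in the camera images.
- tube: the feed tube: straight rigid white plastic tube open at both ends, 130 mm long, 44 mm outside and 35 mm inside diameter, about 0.1 kg, a blue band painted round it near its top end; it starts upright on the table. Origin: centre of its bottom (plain) end; z runs along its axis to the banded end
- mill: the nut mill, fixed to the table: a red box 170 (x) x 150 (y) mm, 74 mm tall, reaching from 70 mm in front of the origin to 100 mm behind; on it, behind the neck, a steel drum 112 mm across with a black cap, centred 30 mm behind the origin, up to 102 mm height. Origin at table height; its own -x axis points out of its front, z up
- mill_home (a point): where the centre of the tube's bottom end lies when fully home: on the neck's axis, level with the top of the dark flange (56 mm across) round the neck's foot; 35 mm in front of the mill's origin, 112 mm above the table. Axes are those of the mill and do not show the neck's lean
- neck_swivel (a point): same point as mill_home. The neck, a round steel spigot 32 mm across, stands 90 mm up its axis from here, its last 3 mm tapering to 28 mm. It leans towards the mill's front (its -x, never sideways) by 20 to 48 degrees from vertical. Its stiff swivel (yields at 6 N m) turns about this point; the lean is not reported: find it by touch or by eye
- seal_recess (a point): same point as mill_home. Round the neck sits an orange sealing collar, 42 mm across, 8 mm thick, stiff to slide, its top 6 to 14 mm above the flange at the start; the tube's end must push it along the neck (about 6 N) until it is sunk in its recess and the tube meets the flange
- shaker: bystander: a steel shaker can, 64 mm across, 140 mm tall. Origin: the middle of its underside
- bowl: bystander: a clear bowl of nuts, 116 mm across, 55 mm tall. Origin: the middle of its underside
- thermometer: bystander: a black and red hand thermometer lying on its side, 120 mm long, up to 37 mm tall. Origin: the middle of its underside
- jar: bystander: an amber jar with white cap, 72 mm across, 112 mm tall. Origin: the middle of its underside
- mould: bystander: a clear chocolate mould, 120 x 220 x 22 mm, on a marble board 12 mm thick. Origin: the middle of its underside
- spatula: bystander: a red-handled spatula, 260 mm long. Origin: the middle, on the table
- cup: bystander: a small white cup, 70 mm across, 50 mm tall. Origin: the middle of its underside
Not all that is in view belongs to the job. Leave any yellow look-alike of the tube alone.

How it is judged (in metres and radians):
On the way:
1. the tube is lifted off the table (its bottom end more than 60 mm up) (height (world z) of tube above 0.06 m), for 0.2 s.
At the end, for the whole second after the job is handed in: The tube is on the neck, fully home: the centre of its bottom end within 5 mm of mill_home, its axis (band upwards) leaning 16 to 51 degrees as the neck does, released and at rest (distance between tube and mill_home below 0.005 m and angle between tube's own z axis and vertical between 0.28 and 0.9 rad and linear speed of tube below 0.01 m/s and angular speed of tube below 0.05 rad/s); the robot touches nothing.
It fails at once if a bystander is moved more than 40 mm (distance of any of shaker, bowl, thermometer, jar, mould, spatula, cup from where it was at the start of the episode above 0.04 m).
It also fails if it takes over 58 s, if anything falls off the work surface, if the arm or the gripper's body presses on something with over 40 N, if the wrist force passes 120 N, or if a joint passes its speed limit or range.

### The arm

A 6-joint arm with a two-finger parallel gripper is mounted at the origin on the work surface. World frame = base frame: x ahead of the robot, y to its left, z up, the work surface at z = 0. Lengths are in mm, angles in rad, forces in N, time in s.
With the tool pointing down it reaches from about 250 to 775 mm from the base axis. Payload 8.9 kg.
Tool frame: the origin (TCP) lies between the finger pads; the fingertips stand 8 mm ahead of it and the grasp point (between the pads) lies 11 mm behind it; z points along the fingers, y is the line along which they close (so a half turn about z gives the same grasp; the last joint's range is limited). The gripper opens to 85 mm and grips with 20 to 120 N. Pads are 22 mm wide; open, the fingers measure 114 mm over their backs; the gripper's body (76 mm by 85 mm) begins 54 mm behind the grasp point. The pads swing forward as they close: fully open they stand 13 mm farther back than shut.
Start: joints at [1.197, 0.291, -0.153, 1.127, 0, 1.431], TCP at [122.134, 510.595, 239.305] pointing down, gripper open.
Joint ranges: [-2.52, 2.52], [-0.91, 1.74], [-1.3, 1.37], [-1.96, 2.02], [-1.52, 1.47], [-3.14, 3.14]. Speed limits (rad/s): [2.22, 2.22, 2.79, 3.14, 3.14, 3.14].

### API

Orientations are given as a unit quaternion [x, y, z, w].
In Python, from bench import readout, cams, arm, find_in, regions_of, tip_of gives the robot as it stands.
- The arm moves only by the tool arm_command, never from a script. Its argument "commands" is a list of rows, each a list of 3 entries, a list of its own where there are three numbers: the shift along the world's x, y, z in cm, then the turn about the world's z in rad, then the opening, from -1 (shut) to 1 (fully open), so that 0 is half open. A call has 1 to 20 rows; each row shifts and turns the commanded pose from where the row before left it; what a row does not reach is not made up. A row lasts 1/12 s, in which the tool goes at most 41.7 mm and 7.16 degrees, less where a joint would pass 70% of its speed; a pose out of reach is approached as far as the arm can. A call with a gripper value outside its range is refused whole. The fingers move at their own pace and stop on an object; "newtons" is the grip in N (left out, the last holds). Time passes only in rows, so rows that do not move let the fingers close. It gives the time, the measured TCP pose, the force, the opening and the grip force at its end, in the units of the state.
- readout.get_state(): the state, without advancing time (a new reading comes with each control period).
- cams.get_image(name): name is "side" or "top" or "wrist"; returns the picture (384x512x3 uint8, red, green, blue); there is no depth.
- cams.calibration(name): a dict with "camera_matrix" (3x3 intrinsics, pixels), "rvec" (rotation vector, rad) and "tvec" (3), from world to camera coordinates, as OpenCV has them. Camera axes: x right, y down, z forward; pixel columns grow to the right and rows downward; lengths in mm; the calibration is good to about 2 mm. The wrist camera is an equidistant fisheye: a pixel r from the principal point sees the ray r / f radians off the axis. A picture is of the moment at which its call begins: read the wrist's pose just before it. calibration takes no time and is no camera call; for the wrist camera it gives the pose at the moment of the call.
- arm.sign_off(): hands the job in; it is judged then, once.
Trained networks look in the newest picture that a camera, given by its name, has taken for a name from the list of things; names that differ only in an ending like _2 or _b are one class to them, and where a whole thing is asked for, a point or a joint stands for the part that bears it (a point fixed in the world has none). Each returns a list of dicts, best first, with "p" (0 to 1); they miss things now and then, are a little off and sometimes report something else, mostly with a low value. They report only what shows in the picture. A call takes as long as a camera call. They do not tell look-alikes from the thing itself.
- find_in(camera, query): "centre" ([row, column] as shares, 0 to 1, of the picture: columns of its width, rows of its height, amid what is visible of it).
- regions_of(camera, query): "pixels" (384x512 bool, what is visible of it) and "centre" ([row, column] as shares, 0 to 1, of the picture: columns of its width, rows of its height, amid what is visible of it).
- tip_of(camera, query): "centre" ([row, column] as shares, 0 to 1, of the picture: columns of its width, rows of its height: a listed point, or the origin of a listed thing).
The state is a dict: "clock": time; "qpos": joint angles; "joint_velocities": joint speeds; "effort": joint torques, N m; "tcp_pos": TCP position; "orientation": TCP orientation; "ft_force": force on the tool from outside, world axes, zero at the start; "torque": the same for the moment, N m; "grip_width": finger opening in mm; "finger_force": force on a finger pad.
Only numpy, scipy, OpenCV 4.12 (cv2) and the standard library are available. Lean on these libraries where they do the work, as an engineer would, in place of code of your own. Each camera call takes 0.05 s, during which the arm holds its last target. There are 200 camera calls.

## Working session

There is one attempt and no reset: what is moved stays moved. The work goes in short steps, Python scripts to look and compute and a tool call to move; the robot and the scene stay as the last step left them, time stands still between calls to the robot, and variables do not carry over. Pictures are saved under pics/ and viewed, at most 10 in all, crops included, and the job is handed in when it is done.

Besides the shell and the picture viewer there is one more tool, called after "Call:" as name(argument=value, ...) on one line, values as JSON. arm_command: Moves the arm, as the interface text tells. Its arguments: {"type":"object","properties":{"commands":{"type":"array","items":{"type":"array"}},"newtons":{"type":"number"}},"required":["commands"]}

```bash
mkdir -p pics
cat > h.py <<'E'
import numpy as np, cv2
from bench import readout, cams, arm, find_in, regions_of, tip_of
def snap(n,f=None):
    im=cams.get_image(n)
    if f: cv2.imwrite(f'pics/{f}.png',im[:,:,::-1])
    return im
def cal(n):
    c=cams.calibration(n); return np.array(c["camera_matrix"],float),cv2.Rodrigues(np.array(c["rvec"],float))[0],np.array(c["tvec"],float).ravel()
def ray(n,rc):
    K,R,t=cal(n); v=np.array([rc[1],rc[0]],float)
    if n=="wrist":
        d=np.array([(v[0]-K[0,2])/K[0,0],(v[1]-K[1,2])/K[1,1]]); r=np.hypot(*d); 
        u=np.r_[d/max(r,1e-9)*np.sin(r),np.cos(r)]
    else: u=np.array([(v[0]-K[0,2])/K[0,0],(v[1]-K[1,2])/K[1,1],1])
    u/=np.linalg.norm(u); return -R.T@t,R.T@u
def onz(n,rc,z):
    o,d=ray(n,rc); return o+d*(z-o[2])/d[2]
def meet(a,b):
    (o1,d1),(o2,d2)=a,b
    s=np.linalg.lstsq(np.c_[d1,-d2],o2-o1,rcond=None)[0]
    p,q=o1+s[0]*d1,o2+s[1]*d2; return (p+q)/2,np.linalg.norm(p-q)
def proj(n,P):
    K,R,t=cal(n); c=R@np.asarray(P,float)+t; p=K@(c/c[2]); return p[[1,0]]
def px(c): return np.array(c)*[384,512]
E
python3 - <<'E'
from h import *
a=snap("side");b=snap("top")
cv2.imwrite('pics/a.png',cv2.resize(np.hstack([a,b])[:,:,::-1],(800,300)))
for n in("side","top"):
    K,R,t=cal(n); print(n,(-R.T@t).round(),R[2].round(2),K[0,0])
    for q in("tube","mill","mill_home","shaker","bowl","thermometer","jar","mould","spatula","cup"):
        print(q,[(np.round(px(r["centre"])).tolist(),round(r["p"],2)) for r in find_in(n,q)[:3]], [(np.round(px(r["centre"])).tolist(),round(r["p"],2)) for r in tip_of(n,q)[:2]] if q in("tube","mill","mill_home") else "")
print(readout.get_state())
E
```

```text
side [491. 698. 597.] [ 0.04 -0.81 -0.58] 347.89745933531105
tube [([168.0, 251.0], 0.91), ([162.0, 283.0], 0.77), ([146.0, 259.0], 0.55)] [([169.0, 259.0], 0.78), ([183.0, 282.0], 0.73)]
mill [([202.0, 212.0], 0.73), ([151.0, 217.0], 0.36)] [([216.0, 215.0], 0.61)]
mill_home [([202.0, 212.0], 0.73)] [([177.0, 225.0], 0.67)]
shaker [([322.0, 261.0], 0.62), ([165.0, 172.0], 0.6)] 
bowl [([150.0, 216.0], 0.89), ([144.0, 260.0], 0.34)] 
thermometer [([322.0, 153.0], 0.73)] 
jar [([166.0, 174.0], 0.69)] 
mould [([217.0, 302.0], 0.97)] 
spatula [([364.0, 384.0], 0.8)] 
cup [([161.0, 322.0], 0.69), ([328.0, 262.0], 0.62)] 
top [ 436.  -19. 1104.] [ 0.08  0.04 -1.  ] 372.11146671124067
tube [([188.0, 367.0], 0.74), ([215.0, 337.0], 0.72), ([181.0, 325.0], 0.55)] [([216.0, 330.0], 0.83), ([191.0, 356.0], 0.78)]
mill [([141.0, 272.0], 0.6)] [([150.0, 269.0], 0.63)]
mill_home [([140.0, 274.0], 0.66), ([191.0, 138.0], 0.63)] [([156.0, 273.0], 0.93)]
shaker [([192.0, 139.0], 0.7)] 
bowl [] 
thermometer [([121.0, 155.0], 0.62), ([194.0, 137.0], 0.34)] 
jar [([103.0, 334.0], 0.55), ([141.0, 274.0], 0.16)] 
mould [([230.0, 266.0], 0.65)] 
spatula [([270.0, 124.0], 0.9)] 
cup [([262.0, 354.0], 0.9), ([138.0, 383.0], 0.3)] 
{'clock': 1.4, 'qpos': array([ 1.19675337e+00,  2.90724699e-01, -1.53360985e-01,  1.12670936e+00,
        1.23013857e-05,  1.43150580e+00]), 'joint_velocities': array([-0.00012373,  0.00148547, -0.00102382,  0.00035557, -0.00070402,
        0.00158302]), 'effort': array([-1.06984975e-03, -5.37022233e+01,  3.31639338e+01,  1.74640729e-03,
       -3.35970499e-04, -1.18638488e-05]), 'tcp_pos': array([122.10932256, 510.6173348 , 239.3068476 ]), 'orientation': array([ 1.17106883e-01,  9.93119317e-01,  2.18034027e-06, -5.78676174e-06]), 'ft_force': array([ 0.62834879, -0.36212546, -0.47941047]), 'torque': array([ 0.0738875 , -0.04412555,  0.00379616]), 'finger_force': 0.0, 'grip_width': 85.23768251949167}
```

View pics/a.png

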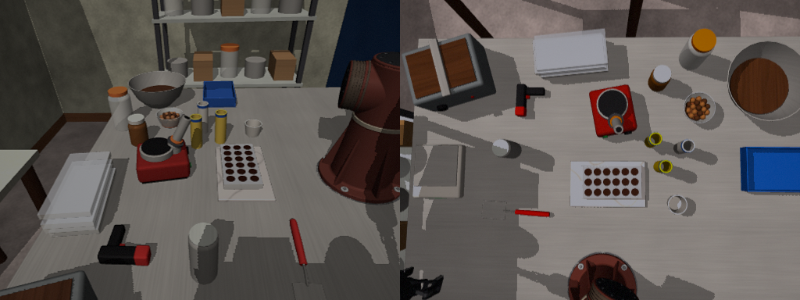

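Run:
```python
from h import *
a=snap("side")[110:240,150:310];b=snap("top")[105:235,240:400]
cv2.imwrite('pics/b.png',cv2.resize(np.hstack([a,b])[:,:,::-1],(800,325),interpolation=cv2.INTER_CUBIC))
```

```text
(no output)
```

View pics/b.png

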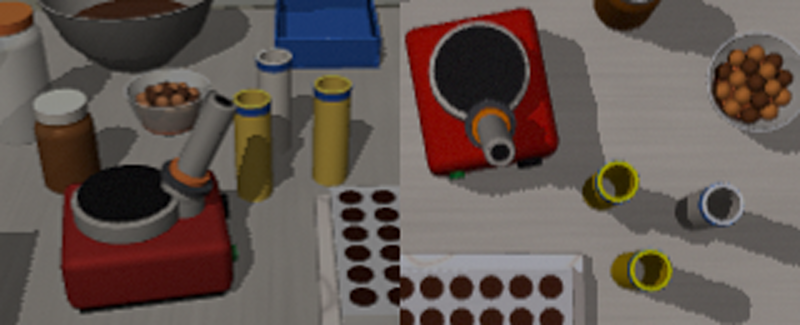

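Run:
```python
from h import *
T=lambda u,v:(105+(v+.5)/2.5-.5,240+(u-400+.5)/2.5-.5)
S=lambda u,v:(110+(v+.5)/2.5-.5,150+(u+.5)/2.5-.5)
print("tube rim",onz("top",T(721,204),130),meet(ray("top",T(721,204)),ray("side",S(274,57))))
print("yellow A rim",onz("top",T(618,182),130),"B",onz("top",T(650,270),130))
h=meet(ray("top",(156,273)),ray("side",(177,225)));print("home",h,onz("top",(156,273),112))
col=meet(ray("top",T(491,124)),ray("side",S(189,174)));print("collar",col)
tip=meet(ray("top",T(500,152)),ray("side",S(220,99)));print("tip",tip)
d=tip[0]-h[0];print(d,np.linalg.norm(d),np.degrees(np.arctan2(np.hypot(*d[:2]),d[2])),np.degrees(np.arctan2(d[1],d[0])))
cs=[onz("top",T(*p),74)[:2] for p in((406,35),(535,9),(558,150),(431,172))];print(np.round(cs))
drum=onz("top",T(480,70),102);print("drum",drum)
for q in [("jar",(103,334),112)]: print(q[0],onz("top",q[1],q[2]))
for i in range(4):
  e=cs[(i+1)%4]-cs[i];print(np.linalg.norm(e),np.degrees(np.arctan2(e[1],e[0])))
```

```text
tube rim [ 513.15670959 -282.99414382  130.        ] (array([ 513.82205575, -283.47630185,  128.29920066]), np.float64(1.0575989401261452))
yellow A rim [ 535.46482707 -176.80487947  130.        ] B [ 444.03389839 -209.24262696  130.        ]
home (array([594.39748797, -35.86219016, 124.82873609]), np.float64(3.918658498935653)) [594.46592469 -36.16484194 112.        ]
collar (array([598.1428703 , -44.46760872, 112.68099735]), np.float64(1.6911832112725653))
tip (array([559.82763284, -51.22213104, 194.85007665]), np.float64(4.149281330685511))
[-34.56985513 -15.35994088  70.02134056] 79.58637321538701 28.37986073947238 -156.0436551668645
[[ 706.   51.]
 [ 736.  -94.]
 [ 576. -120.]
 [ 551.   21.]]
drum [660.20693188 -32.43906507 102.        ]
jar [ 739.63652649 -199.89082554  112.        ]
148.05405673397476 -78.38394063763438
161.74957350496075 -170.86588061353882
143.1893628033742 100.21726222661415
158.11632460661193 10.856115879980315
```

Call:
arm_command(commands=[[[2,-3.1,0.5],0.105,1],[[2,-3.1,0.5],0.105,1],[[2,-3.1,0.5],0.105,1],[[2,-3.1,0.5],0.105,1],[[2,-3.1,0.5],0,1],[[2,-3.1,0.5],0,1],[[2,-3.1,0.5],0,1],[[2,-3.1,0.5],0,1],[[2,-3.1,0.5],0,1],[[2,-3.1,0.5],0,1],[[2,-3.1,0.5],0,1],[[2,-3.1,0.5],0,1],[[2,-3.1,0.5],0,1],[[2,-3.1,0.5],0,1],[[2,-3.1,0.5],0,1],[[2,-3.1,0.5],0,1],[[2,-3.1,0.5],0,1],[[2,-3.1,0.5],0,1],[[0,0,0],0,1],[[0,0,0],0,1]])

```text
clock: 3.17
tcp_pos: [482.8, -49.0, 329.0]
orientation: [-0.091, 0.996, 0.0, -0.0]
ft_force: [-1.0, -0.0, 1.4]
grip_width: 85.5
finger_force: 0.0
```

Run:
```python
from h import *
s=readout.get_state();print(s['clock'],s['tcp_pos'],s['orientation'],s['qpos'])
K,R,t=cal("wrist");print((-R.T@t).round(),R.round(2),K)
w=snap("wrist","w1")
for q in("tube","mill_home","mill"):print(q,[(np.round(px(r["centre"]),1).tolist(),round(r["p"],2)) for r in tip_of("wrist",q)])
```

```text
3.1667 [482.79889287 -48.97609078 328.95821259] [-9.10463675e-02  9.95846635e-01  7.29400778e-05 -1.81385702e-04] [-2.51900715e-01  1.80377478e-01 -6.35873627e-02  1.32722219e+00
  1.53489275e-05 -4.34245974e-01]
[400. -64. 464.] [[-0.18  0.98 -0.  ]
 [ 0.93  0.17  0.33]
 [ 0.32  0.06 -0.94]] [[297.31863964   0.         259.01648225]
 [  0.         297.31863964 191.09427077]
 [  0.           0.           1.        ]]
tube [([165.1, 179.5], 0.87), ([140.7, 118.1], 0.65), ([107.1, 165.6], 0.6), ([246.8, 249.4], 0.48)]
mill_home [([244.0, 250.1], 0.66)]
mill [([231.4, 249.4], 0.83)]
```

View pics/w1.png

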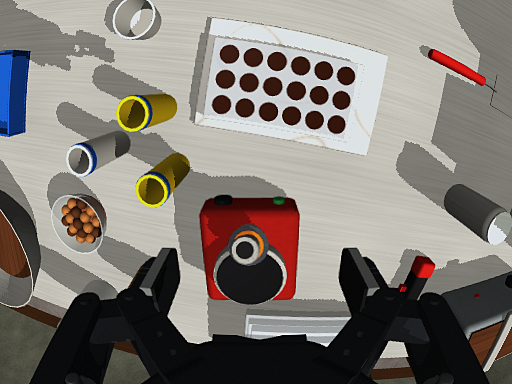

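Run:
```python
from h import *
w=cv2.imread('pics/w1.png')
c=lambda r0,r1,c0,c1:cv2.resize(w[r0:r1,c0:c1],(400,300),interpolation=cv2.INTER_CUBIC)
cv2.imwrite('pics/w1c.png',np.hstack([c(190,310,170,330),c(120,195,50,150)]))
for r in [(250,244.5)]:
  for z in(190,194,198):print(z,onz("wrist",r,z).round(1))
print("tube",onz("wrist",(159,82),130))
print("side/top tip",)
```

```text
190 [561.  -47.1 190. ]
194 [558.6 -47.3 194. ]
198 [556.2 -47.6 198. ]
tube [ 512.51437427 -275.91406686  130.        ]
side/top tip
```

View pics/w1c.png

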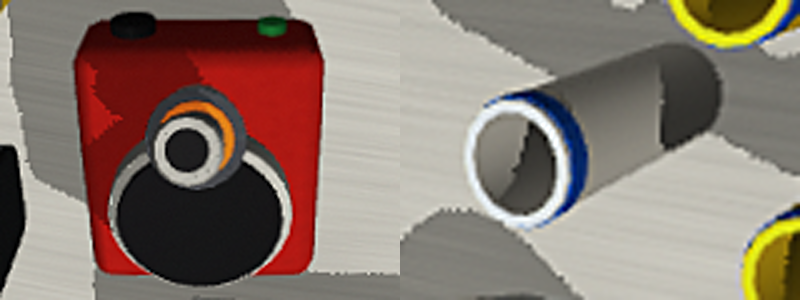

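Run:
```python
from h import *
from scipy.optimize import least_squares
T=lambda u,v:(105+(v+.5)/2.5-.5,240+(u-400+.5)/2.5-.5)
S=lambda u,v:(110+(v+.5)/2.5-.5,150+(u+.5)/2.5-.5)
W=lambda u,v:(190+(v+.5)/2.5-.5,170+(u+.5)/2.5-.5)
rt={n:ray for n in()}
tip=lambda l:np.array([-35-90*np.sin(l),0,112+90*np.cos(l)])
obs=[("top",T(500,152),tip),("side",S(220,99),tip),("wrist",W(186,150),tip),
 ("top",T(480,70),lambda l:np.array([30,0,102])),("wrist",W(199,214),lambda l:np.array([30,0,102])),("side",S(127,202),lambda l:np.array([30,0,102]))]
for (u,v),(a,b) in zip(((406,35),(535,9),(558,150),(431,172)),((100,75),(100,-75),(-70,-75),(-70,75))):
    obs.append(("top",T(u,v),lambda l,a=a,b=b:np.array([a*.97,b*.97,74])))
rays=[ray(n,rc) for n,rc,_ in obs]
def f(p):
    x,y,ps,l=p;c,s=np.cos(ps),np.sin(ps);out=[]
    for (o,d),(_,_,m) in zip(rays,obs):
        q=m(l);P=np.array([x+c*q[0]-s*q[1],y+s*q[0]+c*q[1],q[2]]);e=P-o;out.append(e-d*(e@d))
    return np.concatenate(out)
r=least_squares(f,[631,-37,.18,.42],loss="soft_l1",f_scale=3,x_scale=[10,10,.1,.1])
print(r.x,np.degrees(r.x[2:]));print([(o[0],*v) for o,v in zip(obs,r.fun.reshape(-1,3).round(1))])
x,y,ps,l=r.x;c,s=np.cos(ps),np.sin(ps)
print("home",x-35*c,y-35*s,"tip",[x+c*tip(l)[0],y+s*tip(l)[0],tip(l)[2]])
wt=(120+(158.5)/4-.5,50+117.5/4-.5);print("tube wrist",onz("wrist",wt,130),meet(ray("wrist",wt),ray("top",T(721,204))))
```

```text
[ 6.28932225e+02 -3.69452515e+01  1.81421162e-01  4.10283687e-01] [10.39466692 23.50752369]
[('top', np.float64(1.4), np.float64(1.5), np.float64(0.1)), ('side', np.float64(-2.6), np.float64(0.4), np.float64(-1.2)), ('wrist', np.float64(0.9), np.float64(-1.9), np.float64(0.4)), ('top', np.float64(-1.7), np.float64(0.9), np.float64(-0.4)), ('wrist', np.float64(2.5), np.float64(-3.4), np.float64(1.5)), ('side', np.float64(-1.8), np.float64(-7.5), np.float64(10.0)), ('top', np.float64(4.5), np.float64(1.2), np.float64(1.3)), ('top', np.float64(1.2), np.float64(3.2), np.float64(0.1)), ('top', np.float64(-1.2), np.float64(-0.9), np.float64(-0.1)), ('top', np.float64(-2.1), np.float64(1.3), np.float64(-0.2))]
home 594.5066351258275 -43.26021727141812 tip [np.float64(559.1975337285598), np.float64(-49.73725283997084), np.float64(194.53069349497292)]
tube wrist [ 513.4432905  -281.09342632  130.        ] (array([ 513.91881211, -283.3968076 ,  127.10176191]), np.float64(1.3072691354497725))
```

Call:
arm_command(commands=[[[0.44,-3.33,-1],0,1],[[0.44,-3.33,-1],0,1],[[0.44,-3.33,-1],0,1],[[0.44,-3.33,-1],0,1],[[0.44,-3.33,-1],0,1],[[0.44,-3.33,-1],0,1],[[0.44,-3.33,-1],0,1],[[0,0,-2.5],0,1],[[0,0,-2.5],0,1],[[0,0,-1.9],0,1],[[0,0,0],0,1],[[0,0,0],0,1]])

```text
clock: 4.37
tcp_pos: [512.6, -279.3, 190.2]
orientation: [-0.093, 0.996, 0.001, -0.001]
ft_force: [0.1, 0.4, -0.2]
grip_width: 85.6
finger_force: 0.0
```

Run:
```python
from h import *
print(readout.get_state()['tcp_pos'])
w=snap("wrist","w2")
print([(np.round(px(r["centre"]),1).tolist(),round(r["p"],2)) for r in find_in("wrist","tube")])
```

```text
[ 512.6068398  -279.26426971  190.22452003]
[([200.4, 253.9], 0.94), ([227.5, 361.3], 0.7), ([133.8, 358.6], 0.6), ([283.4, 447.6], 0.57)]
```

View pics/w2.png

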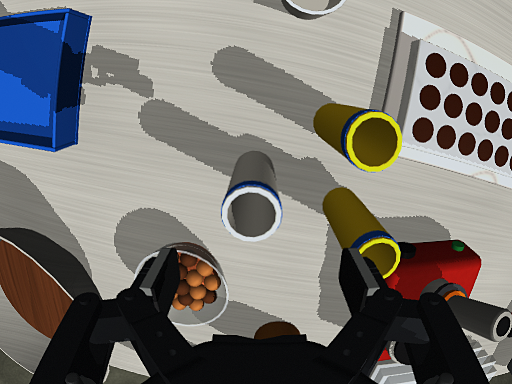

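Run:
```python
from h import *
print(readout.get_state()['tcp_pos'],onz("wrist",(212,252),130))
```

```text
[ 513.72625015 -280.25980031  191.95646244] [ 515.18916239 -285.09527408  130.        ]
```

Call:
arm_command(commands=[[[0.05,-0.2,-2],0,1],[[0,0,-2],0,1],[[0,0,-2],0,1],[[0,0,-2],0,1],[[0,0,-2],0,1],[[0,0,0],0,1],[[0,0,0],0,1],[[0,0,0],0,1],[[0,0,0],0,-0.3],[[0,0,0],0,-0.3],[[0,0,0],0,-0.3],[[0,0,0],0,-0.3],[[0,0,0],0,-0.3],[[0,0,0],0,-0.3],[[0,0,0],0,-0.3],[[0,0,0],0,-0.3]], newtons=40)

```text
clock: 5.8
tcp_pos: [514.0, -283.1, 91.3]
orientation: [-0.092, 0.996, -0.001, 0.001]
ft_force: [-0.6, -0.1, 6.3]
grip_width: 43.7
finger_force: 40.2
```

Call:
arm_command(commands=[[[0,0,1],0,-0.3],[[0,0,3],0,-0.3],[[0,0,3],0,-0.3],[[0,0,3],0,-0.3],[[0,0,3],0,-0.3],[[0,0,3],0,-0.3],[[0,0,3],0,-0.3],[[0,0,3],0,-0.3],[[0.3,1.5,0],0,-0.3],[[0.6,3,0],0,-0.3],[[0.6,3,0],0,-0.3],[[0.6,3,0],0,-0.3],[[0.6,3,0],0,-0.3],[[0.6,3,0],0,-0.3],[[0.6,3,0],0,-0.3],[[0.6,3,0],0,-0.3],[[0.2,0.9,0],0,-0.3],[[0,0,0],0,-0.3],[[0,0,0],0,-0.3],[[0,0,0],0,-0.3]])

```text
clock: 7.47
tcp_pos: [560.1, -49.3, 310.3]
orientation: [-0.092, 0.996, -0.0, -0.0]
ft_force: [0.1, -0.4, -1.2]
grip_width: 43.3
finger_force: 41.1
```

Run:
```python
from h import *
print(readout.get_state()['tcp_pos'])
w=snap("wrist");a=snap("side")[60:220,150:310];b=snap("top")[75:235,200:360]
print(readout.get_state()['tcp_pos'])
f=lambda i:cv2.resize(i[:,:,::-1],(400,400),interpolation=cv2.INTER_CUBIC)
cv2.imwrite('pics/c.png',np.hstack([f(a),f(w[150:330,170:350])]))
```

```text
[560.14973976 -49.29720259 310.26943941]
[560.25144894 -49.58406286 310.27481858]
```

View pics/c.png

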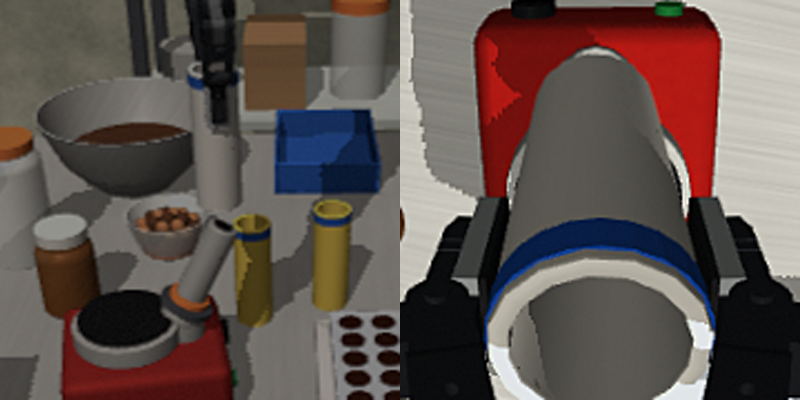

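Call:
arm_command(commands=[[[0.05,0,-1],0,-0.3],[[0,0,-0.8],0,-0.3],[[0,0,-0.4],0,-0.3],[[0,0,-0.2],0,-0.3],[[0,0,-0.2],0,-0.3],[[0,0,-0.2],0,-0.3],[[0,0,0],0,-0.3],[[0,0,0],0,-0.3]])

```text
clock: 8.28
tcp_pos: [561.0, -48.5, 282.4]
orientation: [-0.093, 0.996, -0.0, 0.0]
ft_force: [1.0, 0.0, -0.9]
grip_width: 43.0
finger_force: 41.1
```

Call:
arm_command(commands=[[[0,-0.05,-0.2],0,-0.3],[[0,0,-0.2],0,-0.3],[[0,0,-0.1],0,-0.3],[[0,0,0],0,-0.3]])

```text
clock: 8.62
tcp_pos: [561.0, -49.0, 277.1]
orientation: [-0.092, 0.996, 0.0, 0.0]
ft_force: [0.8, 0.6, -0.8]
grip_width: 43.4
finger_force: 41.2
```

Run:
```python
from h import *
s=readout.get_state();print(s['tcp_pos'],s['ft_force'],s['torque'])
a=snap("side")[100:220,180:300]; b=snap("top")[115:215,240:340];w=snap("wrist")
f=lambda i:cv2.resize(i[:,:,::-1],(400,400),interpolation=cv2.INTER_CUBIC)
cv2.imwrite('pics/d.png',np.hstack([f(a),f(w[150:330,170:350])]))
```

```text
[560.96951352 -48.98561841 277.11963263] [ 0.84758465  0.63996479 -0.80530696] [-0.01695463 -0.17819561  0.04632746]
```

View pics/d.png

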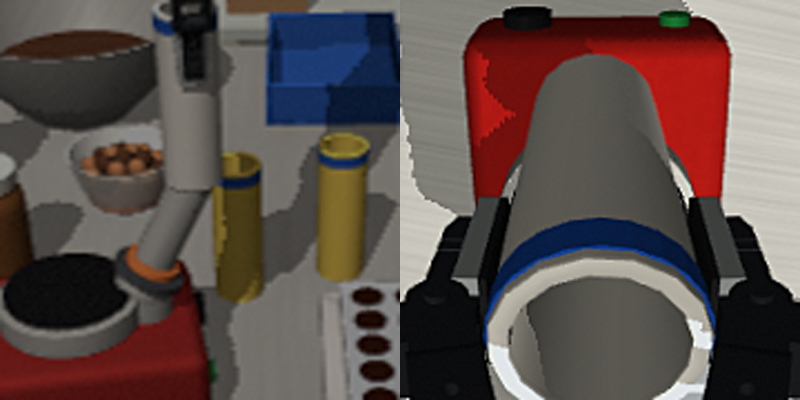

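Call:
arm_command(commands=[[[-0.37,-0.07,0],0,-0.3],[[-0.37,-0.07,-0.02],0,-0.3],[[-0.37,-0.07,-0.04],0,-0.3],[[-0.37,-0.07,-0.06],0,-0.3],[[-0.37,-0.07,-0.1],0,-0.3],[[0,0,0],0,-0.3]])

```text
clock: 9.27
tcp_pos: [543.0, -52.9, 275.7]
orientation: [-0.092, 0.996, -0.0, 0.001]
ft_force: [5.8, -0.8, -1.1]
grip_width: 43.2
finger_force: 40.8
```

Call:
arm_command(commands=[[[-0.37,-0.07,-0.14],0,-0.3],[[-0.37,-0.07,-0.16],0,-0.3],[[-0.37,-0.07,-0.18],0,-0.3],[[-0.37,-0.07,-0.2],0,-0.3],[[-0.37,-0.07,-0.22],0,-0.3],[[0,0,0],0,-0.3]])

```text
clock: 9.77
tcp_pos: [523.3, -56.4, 266.1]
orientation: [-0.092, 0.996, -0.0, -0.0]
ft_force: [4.0, -3.1, 3.7]
grip_width: 43.3
finger_force: 40.2
```

Run:
```python
from h import *
s=readout.get_state();print(s['tcp_pos'],s['ft_force'],s['torque'])
a=snap("side")[100:220,180:300];w=snap("wrist")
f=lambda i:cv2.resize(i[:,:,::-1],(400,400),interpolation=cv2.INTER_CUBIC)
cv2.imwrite('pics/e.png',np.hstack([f(a),f(w[150:330,170:350])]))
```

```text
[523.31987288 -56.42878759 266.09257903] [ 4.03336153 -3.12194537  3.65611871] [-0.77569364 -1.19408134 -0.19543896]
```

View pics/e.png

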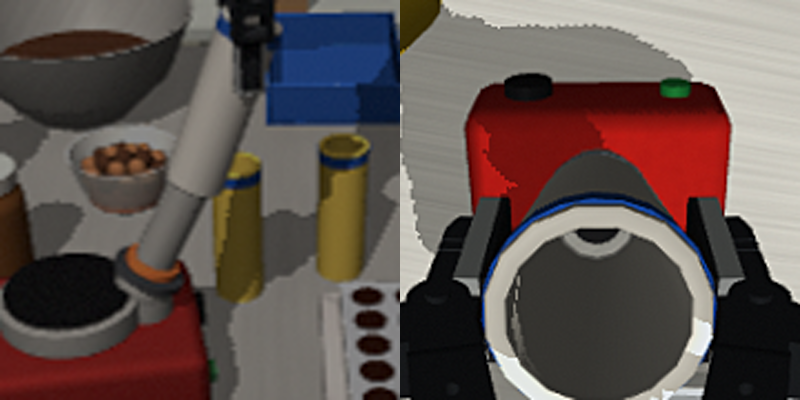

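Call:
arm_command(commands=[[[0.15,0.0,-0.36],0,-0.3],[[0.15,0.0,-0.36],0,-0.3],[[0.15,0.03,-0.36],0,-0.3],[[0.15,0.03,-0.36],0,-0.3],[[0,0,0],0,-0.3]])

```text
clock: 10.28
tcp_pos: [530.4, -55.2, 250.7]
orientation: [-0.093, 0.996, 0.0, -0.0]
ft_force: [7.0, 0.0, -3.1]
grip_width: 43.1
finger_force: 40.9
```

Call:
arm_command(commands=[[[0.19,0.03,-0.36],0,-0.3],[[0.17,0.03,-0.36],0,-0.3],[[0.16,0.03,-0.36],0,-0.3],[[0.16,0.03,-0.36],0,-0.3],[[0.16,0.03,-0.36],0,-0.3],[[0,0,0],0,-0.3]])

```text
clock: 10.78
tcp_pos: [538.1, -54.0, 233.0]
orientation: [-0.092, 0.996, -0.0, -0.001]
ft_force: [3.4, -2.2, 1.3]
grip_width: 42.9
finger_force: 40.4
```

Call:
arm_command(commands=[[[0.16,0.01,-0.36],0,-0.3],[[0.16,0.02,-0.36],0,-0.3],[[0.16,0.03,-0.36],0,-0.3],[[0.16,0.03,-0.36],0,-0.3],[[0.16,0.03,-0.36],0,-0.3],[[0.16,0.03,-0.36],0,-0.3],[[0,0,0],0,-0.3]])

```text
clock: 11.37
tcp_pos: [545.4, -52.8, 211.3]
orientation: [-0.092, 0.996, -0.0, -0.003]
ft_force: [-7.5, -4.2, 6.9]
grip_width: 43.2
finger_force: 39.7
```

Call:
arm_command(commands=[[[0.08,-0.03,-0.36],0,-0.3],[[0.15,0.02,-0.36],0,-0.3],[[0.15,0.02,-0.36],0,-0.3],[[0,0,0],0,-0.3]])

```text
clock: 11.7
tcp_pos: [549.6, -52.2, 200.2]
orientation: [-0.092, 0.996, 0.0, -0.002]
ft_force: [-4.7, -2.9, 1.9]
grip_width: 42.7
finger_force: 40.1
```

Call:
arm_command(commands=[[[0.12,0.0,-0.3],0,-0.3],[[0.12,0.02,-0.3],0,-0.3],[[0,0,0],0,-0.3]])

```text
clock: 11.95
tcp_pos: [552.0, -51.9, 194.5]
orientation: [-0.092, 0.996, 0.0, -0.002]
ft_force: [-5.4, -0.9, 6.2]
grip_width: 43.0
finger_force: 40.1
```

Call:
arm_command(commands=[[[0.08,0.02,-0.25],0,-0.3],[[0.1,0.02,-0.25],0,-0.3],[[0,0,0],0,-0.3]])

```text
clock: 12.2
tcp_pos: [552.2, -52.1, 191.1]
orientation: [-0.092, 0.996, -0.001, -0.003]
ft_force: [-18.2, -3.1, 29.0]
grip_width: 42.8
finger_force: 36.4
```

Run:
```python
from h import *
s=readout.get_state();print(s['tcp_pos'],s['ft_force'],s['torque'])
a=snap("side")[120:220,180:280];w=snap("top")[115:215,220:320]
f=lambda i:cv2.resize(i[:,:,::-1],(400,400),interpolation=cv2.INTER_CUBIC)
cv2.imwrite('pics/f.png',np.hstack([f(a),f(w)]))
```

```text
[552.18054686 -52.14398253 191.11738009] [-18.2353445   -3.13878031  29.03495241] [-0.53382764  3.34156891 -0.09385076]
```

View pics/f.png

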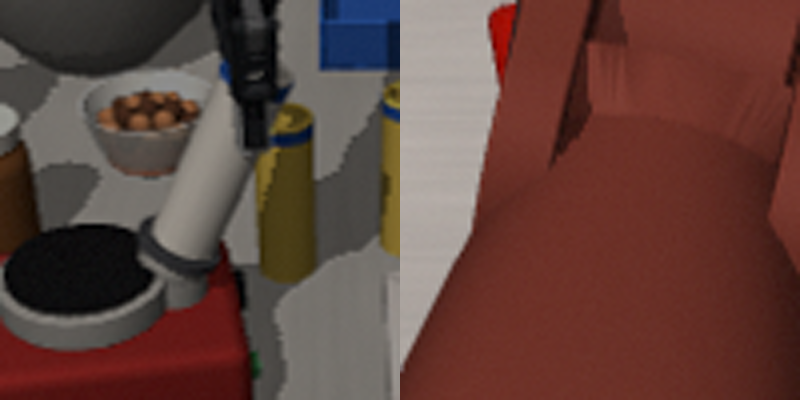

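Call:
arm_command(commands=[[[-0.05,-0.01,0.12],0,-0.3],[[0,0,0],0,-0.3],[[0,0,0],0,1],[[0,0,0],0,1],[[0,0,0],0,1],[[0,0,0],0,1],[[0,0,0],0,1],[[0,0,0],0,1],[[0,0,0],0,1],[[0,0,0],0,1],[[0,0,1],0,1],[[0,0,2],0,1],[[0,0,3],0,1],[[0,0,3],0,1],[[0,0,3],0,1],[[0,0,0],0,1],[[0,0,0],0,1]])

```text
clock: 13.72
tcp_pos: [556.4, -52.0, 313.9]
orientation: [-0.092, 0.996, -0.001, 0.002]
ft_force: [0.2, 0.2, -0.5]
grip_width: 85.3
finger_force: 0.0
```

Run:
```python
from h import *
s=readout.get_state();print(s['clock'],s['tcp_pos'],s['ft_force'],s['grip_width'])
a=snap("side")[110:230,170:290];w=snap("wrist")
print([(onz("side",px(r["centre"]),112).round(),round(r["p"],2)) for r in tip_of("side","tube")],[(onz("wrist",px(r["centre"]),112).round(),round(r["p"],2)) for r in tip_of("wrist","tube")])
f=lambda i:cv2.resize(i[:,:,::-1],(400,400),interpolation=cv2.INTER_CUBIC)
cv2.imwrite('pics/g.png',np.hstack([f(a),f(w[150:350,150:350])]))
```

```text
13.7167 [556.41058709 -51.99575111 313.87527229] [ 0.23478391  0.24862975 -0.49394076] 85.26506424460904
[(array([453., -38., 112.]), 0.95), (array([532., -21., 112.]), 0.81), (array([604., -48., 112.]), 0.6), (array([411.,  99., 112.]), 0.46)] [(array([594., -43., 112.]), 0.98), (array([ 516., -147.,  112.]), 0.9), (array([ 449., -177.,  112.]), 0.73)]
```

View pics/g.png

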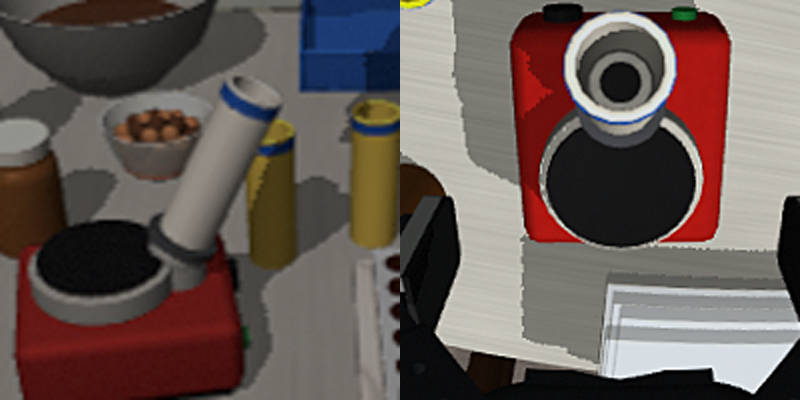

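Run:
```python
from h import *
p,e=meet(ray("side",(138.2,245.2)),ray("wrist",(183.3,259.6)));d=p-[594.5,-43.3,112]
print(p,e,np.linalg.norm(d),np.degrees(np.arctan2(np.hypot(*d[:2]),d[2])))
if abs(np.linalg.norm(d)-130)<6: print(arm.sign_off())
```

```text
[542.15989576 -53.53967683 223.38602698] 1.1096518189552986 123.49568615687907 25.58539283232811
```

```bash
python3 -c "
from bench import arm
print(arm.sign_off())"
```

```text
the job is handed in; nothing more can be done
None
```

The white feed tube is on the leaning neck with its blue band at the top and has been let go. It pushed past the orange seal to a hard stop of about 34 N, with no orange left showing. The job is handed in at about 14 s on the clock; the judge gave no verdict. My last camera check put the tube's rim 124 mm from mill_home against the expected 130 mm. That is about 6 mm on the low side, so it gives no sign of the tube standing proud of the flange.

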